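# Load the red ink cartridge into the franking machine

### The job

Take the red ink cartridge out of the rack, stand it upright in the franking machine's ink bay, seated on the bay floor between the two ribs and not dropped in, then lower the grey cover gently until it is fully closed. Leave the other cartridges and everything else on the counter where they are.

Things in the scene. Friction and masses are not known exactly. Their poses are not given: they have to be found in the camera images.
- ink_red: the red ink cartridge: upright block 62 mm (its x) x 38 mm (its y) x 96 mm tall, white paper labels, about 0.18 kg; origin at the centre of its underside, z up. It starts in one of the four rack compartments, its 62 mm side along the compartment.
- ink_blue: blue ink cartridge, same shape and size as the red one (62 x 38 x 96 mm); stands in another compartment of the rack; origin at centre of underside. Not to be used.
- ink_black: black ink cartridge, same shape and size as the red one (62 x 38 x 96 mm); stands in another compartment of the rack; origin at centre of underside. Not to be used.
- ink_yellow: yellow ink cartridge, same shape and size as the red one (62 x 38 x 96 mm); stands in another compartment of the rack; origin at centre of underside. Not to be used.
- rack: fixed cartridge rack, 120 (x) x 204 mm (y), origin at centre of underside. Four compartments side by side (centres y = -75, -25, 25, 75 mm), each 46 mm wide (y), 112 mm long (x), floor 5 mm thick. The 4 mm dividers and sides are 104 mm high, 3 mm above the cartridges' tops; the end walls (x = +/-58 mm) only 40 mm. So fingers fit only at a cartridge's ends, gripping its 62 mm along the rack's x.
- machine: fixed white franking (postage) machine, origin at table level under the ink bay's centre, front faces -x. Housing x -62 to 90, y -100 to 100 mm, 112 mm high, round the ink bay, an open-topped well (x -38 to 38, y -94 to 94 mm, floor at z = 12 mm). Blue panel in front (x -112 to -62, 55 mm high), blue deck at y -200 to -100, x -60 to 90 (49 mm high).
- bay (a point): centre of the bay floor, 12 mm above the table; axes as machine. The walls at x = +/-38 mm rise 100 mm above it, 4 mm above a seated cartridge, with 7 mm left at each end: no room for fingers there. Two blue ribs along x, 14 mm high, inner faces at y = +/-24 mm, locate the cartridge, its 62 mm side along x; fingers fit only on its 38 mm wide sides (free to y = +/-94 mm).
- cover (a joint): grey hinged bay cover: 0 = closed flat over the bay, grows as it swings up and back, 1.57 = upright, stop at 1.75. Stiff hinge: it stays where it is left (about 2 N at the edge moves it). 137 mm from hinge to front edge, 196 mm wide, 6 mm thick; 8 mm above a seated cartridge when closed.
- cover_hinge (a point): middle of the cover's hinge line (along the machine's y), 75 mm behind the bay centre (+x of the machine), 118 mm above the table; fixed to the machine.
- cover_lip (a point): middle of the cover's front edge, at mid-thickness, moving with the cover; an orange tab 70 mm wide sticks out 18 mm beyond it.
- stapler: black stapler lying flat, 150 x 36 x 42 mm, long along its x; origin at centre of underside. A bystander, loose on the counter.
- rubber_stamp: rubber stamp, black block 60 x 34 x 28 mm with a wooden knob on top, 90 mm tall; origin at centre of underside. A bystander, loose on the counter.
- glue: small round bottle with orange cap, 40 mm diameter, 95 mm tall; origin at centre of underside. A bystander, loose on the counter.
- hole_punch: two-hole punch, 110 x 75 x 54 mm, blue lever on top; origin at centre of underside. A bystander, loose on the counter.
- tape_dispenser: grey desk tape dispenser, 140 x 50 mm, 80 mm tall at its roll; origin at centre of underside. A bystander, loose on the counter.
Mind the look-alikes: they are no part of the job. There is more than one size of the ink_red; the one meant has the size given above.

How it is judged:
By the outcome, as a careful person would: the job done as asked, in the order asked, and still so for the second after the job is handed in, with the robot touching nothing.
It also fails if it takes over 72 s, if anything falls off the work surface, if the arm or the gripper's body presses on something with over 40 N, if the wrist force passes 120 N, or if a joint passes its speed limit or range.

### The arm

A 6-joint arm with a two-finger parallel gripper is mounted at the origin on the work surface. World frame = base frame: x ahead of the robot, y to its left, z up, the work surface at z = 0. Lengths are in m, angles in rad, forces in N, time in s.
With the tool pointing down it reaches from about 0.25 to 0.725 m from the base axis. Payload 4 kg.
Tool frame: the origin (TCP) lies midway between the tips of the shut fingers; the grasp point (between the pads) lies 19 mm behind it (bot.grip_depth is the distance from the TCP to the grasp point, in m); z points along the fingers, y is the line along which they close (so a half turn about z gives the same grasp; the last joint's range is limited). The gripper opens to 85 mm and grips with 20 to 120 N. Pads are 22 mm wide; open, the fingers measure 114 mm over their backs; the gripper's body (76 mm by 85 mm) begins 54 mm behind the grasp point. The pads swing forward as they close: fully open they stand 13 mm farther back than shut.
Start: joints at [1.278, 0.241, 0.005, 1.335, 0, 1.571], TCP at [0.144, 0.479, 0.231] pointing down, gripper open.
Joint ranges: [-2.72, 2.72], [-1.05, 1.87], [-1.09, 1.28], [-1.99, 2.15], [-1.42, 1.44], [-3.14, 3.14]. Speed limits (rad/s): [2.79, 2.79, 3.14, 3.14, 3.14, 3.14].

### API

Orientations are given as a unit quaternion [x, y, z, w].
In Python, from workcell import bot gives the robot as it stands.
- The arm moves only by the shell command python3 -m creep 'ROWS'. ROWS is JSON, one flat list of numbers, 5 for each row, row after row: the shift along the world's x, y, z in m, then the turn about the world's z in rad, then the finger opening in m, from 0 to 0.0854. In form: [x, y, z, twist, claw, x, y, z, twist, claw, ...]. A call has 1 to 10 rows; each row is the pose to reach, as a shift and turn from the pose commanded when the call began; what a row does not reach only later rows make up. A row lasts 1/12 s, in which the tool goes at most 41.7 mm and 7.16 degrees, less where a joint would pass 70% of its speed; a pose out of reach is approached as far as the arm can. A call with a gripper value outside its range is refused whole. The fingers move at their own pace and stop on an object; the grip force is fixed at half the most. Time passes only in rows, so rows that repeat a pose let the fingers close. It gives the time, the measured TCP pose, the force, the opening and the grip force at its end, in the units of the state.
- bot.get_obs(): the state, without advancing time (a new reading comes with each control period).
- bot.camera(name): name is "scene" or "top"; returns a dict with "pixels" (420x560x3 uint8, red, green, blue), "camera_matrix" (3x3 intrinsics, pixels), "extrinsics" (4x4, takes a point from world to camera coordinates). Camera axes: x right, y down, z forward; pixel columns grow to the right and rows downward; lengths in m; the calibration is good to about 2 mm. A picture is of the moment at which its call begins. There is no depth.
- bot.job_done(): hands the job in; it is judged then, once.
Trained networks look in the newest picture that a camera, given by its name, has taken for a name from the list of things; names that differ only in an ending like _2 or _b are one class to them, and where a whole thing is asked for, a point or a joint stands for the part that bears it (a point fixed in the world has none). Each returns a list of dicts, best first, with "score" (0 to 1); they miss things now and then, are a little off and sometimes report something else, mostly with a low value. They report only what shows in the picture. A call takes as long as a camera call. They do not tell look-alikes from the thing itself.
- bot.look_for(camera, thing): "centre" ([column, row] as shares, 0 to 1, of the picture: columns of its width, rows of its height, amid what is visible of it).
- bot.place_of(camera, thing): "centre" ([column, row] as shares, 0 to 1, of the picture: columns of its width, rows of its height: a listed point, or the origin of a listed thing).
The state is a dict: "clock": time; "joint_pos": joint angles; "joint_vel": joint speeds; "tau": joint torques, N m; "eef_pos": TCP position; "tool_rot": TCP orientation; "ft_force": force on the tool from outside, world axes, zero at the start; "ft_torque": the same for the moment, N m; "grip_width": finger opening in m; "grasp_force": force on a finger pad.
Only numpy, scipy, OpenCV 4.12 (cv2) and the standard library are available. Lean on these libraries where they do the work, as an engineer would, in place of code of your own. Each camera call takes 0.05 s, during which the arm holds its last target. There are 200 camera calls.

## Working session

There is one attempt and no reset: what is moved stays moved. The work goes in short steps, Python scripts to look and compute and a shell command to move; the robot and the scene stay as the last step left them, time stands still between calls to the robot, and variables do not carry over. Pictures are saved under pics/ and viewed, at most 13 in all, crops included, and the job is handed in when it is done.

```bash
mkdir -p pics; cat > h.py <<'E'
import numpy as np, cv2
from workcell import bot
def cam(n):
    c=bot.camera(n); return c['pixels'],np.array(c['camera_matrix']),np.array(c['extrinsics'])
def P(K,E): return K@E[:3]
def proj(K,E,X):
    q=P(K,E)@np.append(X,1); return q[:2]/q[2]
def tri(Ka,Ea,a,Kb,Eb,b):
    X=cv2.triangulatePoints(P(Ka,Ea),P(Kb,Eb),np.float64(a).reshape(2,1),np.float64(b).reshape(2,1)).ravel(); return X[:3]/X[3]
def onz(K,E,uv,z):
    R,t=E[:3,:3],E[:3,3]; o=-R.T@t; d=R.T@np.linalg.inv(K)@np.array([*uv,1]); return o+d*(z-o[2])/d[2]
S=np.array([560,420])
E
python3 - <<'E'
from h import *
a,Ka,Ea=cam('scene'); b,Kb,Eb=cam('top')
cv2.imwrite('pics/s.png',a[:,:,::-1]); cv2.imwrite('pics/t.png',b[:,:,::-1])
np.set_printoptions(precision=3,suppress=True)
for n in ['ink_red','ink_blue','ink_black','ink_yellow','rack','machine','bay','cover_hinge','cover_lip']:
    r=[bot.place_of(c,n) for c in('scene','top')]
    for q,c in zip(r,'st'): print(n,c,[(np.round(np.array(d['centre'])*S,1),round(d['score'],2)) for d in q[:4]])
    if r[0] and r[1]: print('  tri',tri(Ka,Ea,np.array(r[0][0]['centre'])*S,Kb,Eb,np.array(r[1][0]['centre'])*S))
E
```

```text
ink_red s [(array([363.5, 193.5]), 0.72), (array([394.6, 181.7]), 0.62)]
ink_red t [(array([168.5, 238.6]), 0.94), (array([125.8, 254.2]), 0.83), (array([182.8, 245.9]), 0.16)]
  tri [0.489 0.367 0.013]
ink_blue s [(array([319.2, 212.4]), 0.76), (array([362.8, 195.8]), 0.54)]
ink_blue t [(array([222.9, 237.1]), 0.9)]
  tri [ 0.495  0.224 -0.008]
ink_black s [(array([346.8, 195.2]), 0.66), (array([138.5, 258.3]), 0.31), (array([364.8, 193.6]), 0.24)]
ink_black t [(array([183.5, 244.2]), 0.63)]
  tri [0.473 0.326 0.005]
ink_yellow s [(array([332.2, 203.8]), 0.81), (array([338.3, 200.1]), 0.54)]
ink_yellow t []
rack s [(array([339.7, 203. ]), 0.95)]
rack t [(array([196.3, 241. ]), 0.87)]
  tri [ 0.483  0.295 -0.007]
machine s [(array([139.5, 259.6]), 0.63)]
machine t [(array([400.1, 237. ]), 0.71)]
  tri [ 0.492 -0.275 -0.003]
bay s []
bay t [(array([401.1, 241.3]), 0.71)]
cover_hinge s [(array([133.7, 253.6]), 0.85)]
cover_hinge t [(array([405. , 209.6]), 0.91)]
  tri [ 0.559 -0.262  0.108]
cover_lip s [(array([110.8, 200.7]), 0.79)]
cover_lip t [(array([429.1, 216.2]), 0.66)]
  tri [ 0.532 -0.268  0.26 ]
```

View pics/s.png

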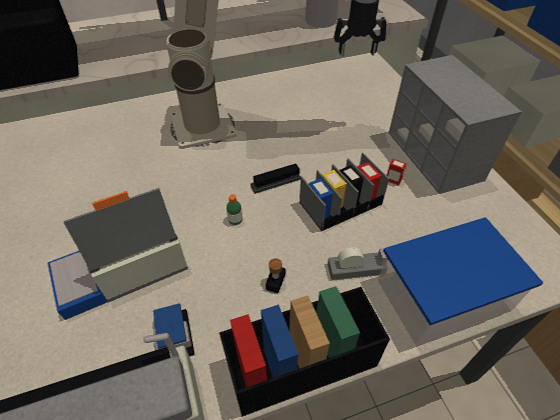

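View pics/t.png

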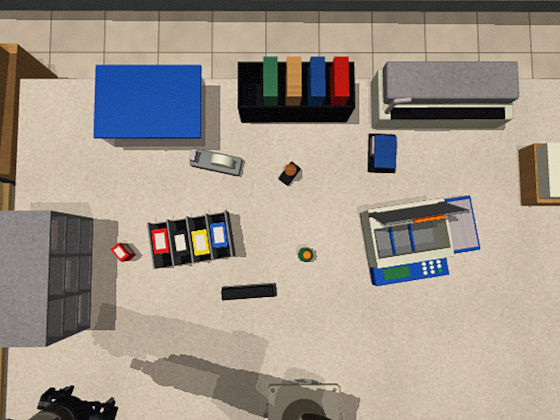

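```bash
python3 - <<'E'
from h import *
a=cv2.imread('pics/s.png'); b=cv2.imread('pics/t.png')
def cr(i,u,v,w): # 4:3 crop
    return cv2.resize(i[v:v+w*3//4,u:u+w],(400,300),interpolation=cv2.INTER_CUBIC)
cv2.imwrite('pics/c1.png',np.vstack([np.hstack([cr(a,296,145,120),cr(b,110,200,132)]),np.hstack([cr(a,45,180,160),cr(b,356,190,132)])]))
E
```

```text
(no output)
```

View pics/c1.png

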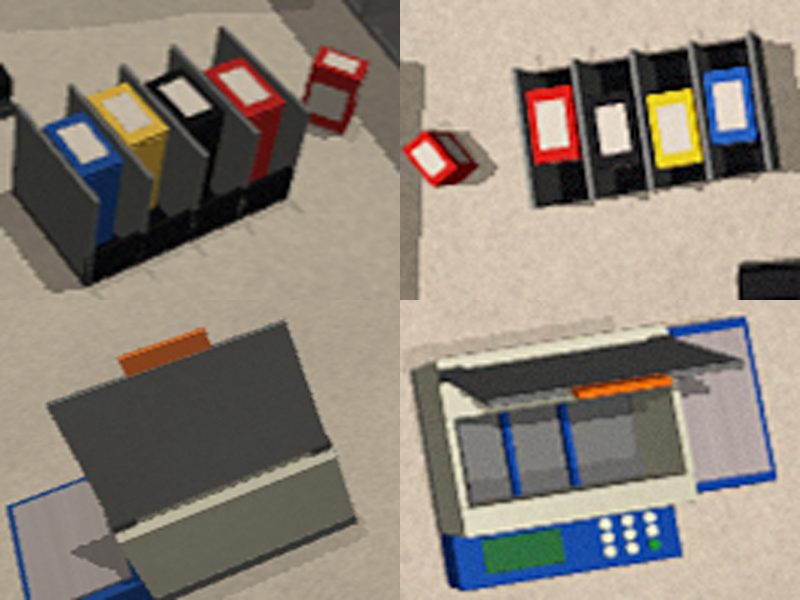

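```bash
cat > fit.py <<'E'
from h import *
from scipy.optimize import least_squares
np.set_printoptions(precision=4,suppress=True)
a,Ka,Ea=cam('scene'); b,Kb,Eb=cam('top')
C={'s':(Ka,Ea),'t':(Kb,Eb)}
def T(p,X):
    c,s=np.cos(p[2]),np.sin(p[2]); return np.array([p[0]+c*X[0]-s*X[1],p[1]+s*X[0]+c*X[1],X[2]])
def fit(pts,p0,name):
    f=lambda p:np.ravel([proj(*C[c],T(p,np.array(X)/1000))-uv for c,uv,X in pts])
    r=least_squares(f,p0,loss='soft_l1'); print(name,r.x,'\n',f(r.x).reshape(-1,2).round(1).tolist()); return r.x
m=[('t',(453.4,255),(-62,-100,112)),('t',(376.8,266.9),(-62,100,112)),('t',(368.2,210.5),(90,100,112)),('t',(479.8,248.7),(-60,-200,49)),('t',(469.9,195.9),(90,-200,49)),('t',(448.7,273.5),(-112,-100,55)),
('s',(180.2,240.8),(90,100,112)),('s',(187.8,268),(90,100,0)),('s',(91.8,276),(90,-100,112)),('s',(48.2,263.2),(-60,-200,49))]
pm=fit(m,[.49,-.275,.13],'machine')
r=[('t',(148.6,223.1),(60,102,104)),('t',(153.9,268.3),(-60,102,104)),('t',(227.8,211.6),(60,-102,104)),('t',(233.8,255.4),(-60,-102,104)),
('s',(300.5,176.5),(-60,-102,104)),('s',(323.6,230.5),(60,-102,0)),('s',(325.1,207.1),(60,-102,104)),('s',(362.6,154),(-60,102,104)),('s',(388.1,176.5),(60,102,104)),('s',(383.3,205.9),(60,102,0))]
pr=fit(r,[.483,.295,.13],'rack')
cv=[('s',(64.2,221.6),-98),('s',(159,188.8),98),('t',(382.4,224),98),('t',(468.9,210.5),-98)]
L=lambda p,y,rad=.137:T(pm,np.array([.075-rad*np.cos(p[0]),y/1000,.118+rad*np.sin(p[0])]))
f=lambda p:np.ravel([proj(*C[c],L(p,y))-uv for c,uv,y in cv])
q=least_squares(f,[1.4]); print('cover',q.x,f(q.x).round(1))
print('red top tri',tri(Ka,Ea,(369.5,169.9),Kb,Eb,(160.5,240.9)))
print('comp centre +75 top',T(pr,(0,.075,.101)))
hsv=cv2.cvtColor(b,cv2.COLOR_RGB2HSV); 
mk=((hsv[...,0]<6)|(hsv[...,0]>174))&(hsv[...,1]>150)&(hsv[...,2]>130)
mk[:215]=0;mk[270:]=0;mk[:,:140]=0;mk[:,185:]=0
ys,xs=np.nonzero(mk); box=cv2.minAreaRect(np.float32(np.c_[xs,ys])); print(box,cv2.boxPoints(box))
for c in cv2.boxPoints(box): print(onz(Kb,Eb,c,.101))
print('ctr',onz(Kb,Eb,box[0],.101))
E
python3 fit.py
```

```text
machine [ 0.4881 -0.2714  0.1476] 
 [[0.6, 0.5], [0.1, 0.6], [-1.3, -1.9], [1.2, 0.2], [0.7, -1.8], [0.3, 0.4], [0.5, 0.6], [1.2, -0.1], [1.0, 0.1], [-1.1, -3.5]]
rack [0.4885 0.293  0.1625] 
 [[-1.3, -1.5], [0.2, -0.1], [-1.6, -3.1], [-0.2, -0.6], [-0.5, -0.6], [-2.4, 0.3], [-0.8, -1.9], [-0.4, -2.6], [0.9, 1.0], [-1.6, -2.3]]
cover [1.3421] [ 0.1 -1.2  1.3 -1.8  1.6 -1.   0.1 -0.5]
red top tri [0.4823 0.3709 0.0984]
comp centre +75 top [0.4764 0.367  0.101 ]
((159.83078002929688, 240.6461639404297), (24.558874130249023, 15.380306243896484), 82.87498474121094) [[150.6769 229.4154]
 [165.9385 227.5077]
 [168.9846 251.8769]
 [153.7231 253.7846]]
[0.5114 0.3952 0.101 ]
[0.5162 0.3563 0.101 ]
[0.4539 0.3475 0.101 ]
[0.4492 0.3862 0.101 ]
ctr [0.4826 0.3713 0.101 ]
```

```bash
cat > st.py <<'E'
from h import *
from scipy.spatial.transform import Rotation as R
np.set_printoptions(precision=4,suppress=True)
o=bot.get_obs(); r=R.from_quat(o['tool_rot']).as_matrix()
print(o['clock'],'p',np.array(o['eef_pos']),'toolY',r[:,1],'ang',np.arctan2(r[1,1],r[0,1]),'F',np.array(o['ft_force']),o['grip_width'],o['grasp_force'],bot.grip_depth,'j',np.array(o['joint_pos']))
E
python3 st.py
python3 - <<'E'
from h import *
a,Ka,Ea=cam('scene'); b,Kb,Eb=cam('top')
for n in ['glue','stapler','rubber_stamp','hole_punch']:
    for c,K,E in(('scene',Ka,Ea),('top',Kb,Eb)):
        print(n,c,[(onz(K,E,np.array(d['centre'])*S,0).round(3),round(d['score'],2)) for d in bot.place_of(c,n)[:2]])
E
```

```text
1.1 p [0.1443 0.4787 0.2313] toolY [ 0.2886  0.9574 -0.    ] ang 1.2779910029136814 F [ 0.6186  0.7352 -0.3053] 0.08523056734067294 0.0 0.0187 j [1.278  0.2406 0.005  1.3352 0.     1.5708]
glue scene [(array([ 0.451, -0.006,  0.   ]), 0.81)]
glue top [(array([0.481, 0.274, 0.   ]), 0.52), (array([0.446, 0.002, 0.   ]), 0.5)]
stapler scene [(array([0.346, 0.139, 0.   ]), 0.78), (array([0.514, 0.221, 0.   ]), 0.68)]
stapler top [(array([0.348, 0.143, 0.   ]), 0.64)]
rubber_stamp scene [(array([0.669, 0.035, 0.   ]), 0.67), (array([ 0.487, -0.276,  0.   ]), 0.61)]
rubber_stamp top [(array([0.671, 0.04 , 0.   ]), 0.67)]
hole_punch scene [(array([ 0.732, -0.232,  0.   ]), 0.65)]
hole_punch top [(array([ 0.727, -0.234,  0.   ]), 0.81)]
```

```bash
python3 -m creep '[0.338,-0.107,0,-1.138,0.085,0.338,-0.107,0,-1.138,0.085,0.338,-0.107,0,-1.138,0.085,0.338,-0.107,0,-1.138,0.085,0.338,-0.107,0,-1.138,0.085,0.338,-0.107,0,-1.138,0.085,0.338,-0.107,0,-1.138,0.085,0.338,-0.107,0,-1.138,0.085,0.338,-0.107,0,-1.138,0.085,0.338,-0.107,0,-1.138,0.085]'; python3 st.py
```

```text
clock: 2.43
eef_pos: [0.4868, 0.3693, 0.2302]
tool_rot: [0.66, 0.752, 0.0, 0.001]
ft_force: [0.4, -0.0, -0.0]
grip_width: 0.0852
grasp_force: 0.0
2.4333 p [0.4868 0.3693 0.2302] toolY [0.9916 0.1297 0.0011] ang 0.1300823445971008 F [ 0.3717 -0.0413 -0.0352] 0.08522735294907884 0.0 0.0187 j [ 0.6497  0.4671  0.3288  1.432  -0.0014  2.0904]
```

```bash
python3 -m creep '[0,0,-0.04,0,0.085,0,0,-0.08,0,0.085,0,0,-0.11,0,0.085,0,0,-0.11,0,0.085,0,0,-0.11,0,0.085]'; python3 - <<'E'
from h import *
a,Ka,Ea=cam('scene'); b,Kb,Eb=cam('top')
f=lambda i,u,v,w:cv2.resize(i[v:v+w*3//4,u:u+w],(400,300),interpolation=cv2.INTER_CUBIC)
cv2.imwrite('pics/c2.png',np.hstack([f(a,310,120,110),f(b,110,195,110)])[:,:,::-1])
E
```

```text
clock: 2.85
eef_pos: [0.4805, 0.3711, 0.1198]
tool_rot: [0.655, 0.755, -0.002, -0.001]
ft_force: [-0.5, 0.0, 0.7]
grip_width: 0.0852
grasp_force: 0.0
```

View pics/c2.png

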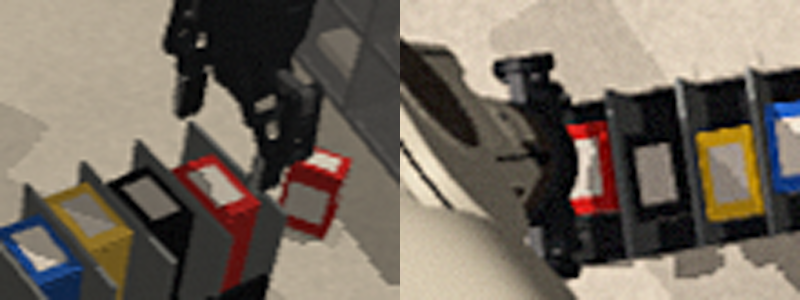

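```bash
python3 -m creep '[0.001,0,-0.03,0,0.085,0.001,0,-0.058,0,0.085,0.001,0,-0.058,0,0.085,0.001,0,-0.058,0,0.055,0.001,0,-0.058,0,0.055,0.001,0,-0.058,0,0.055,0.001,0,-0.058,0,0.055,0.001,0,-0.058,0,0.055]'
```

```text
clock: 3.62
eef_pos: [0.4848, 0.3733, 0.0666]
tool_rot: [0.656, 0.755, 0.003, 0.0]
ft_force: [-2.0, -0.7, 7.1]
grip_width: 0.0612
grasp_force: 66.2
```

```bash
python3 -m creep '[0,0,0.02,0,0.055,0,0,0.05,0,0.055,0,0,0.09,0,0.055,0,0,0.13,0,0.055,0,0,0.16,0,0.055,0,0,0.16,0,0.055]'; python3 - <<'E'
from h import *
a,Ka,Ea=cam('scene'); b,Kb,Eb=cam('top')
f=lambda i,u,v,w:cv2.resize(i[v:v+w*3//4,u:u+w],(400,300),interpolation=cv2.INTER_CUBIC)
cv2.imwrite('pics/c3.png',np.hstack([f(a,290,50,160),f(b,90,185,150)])[:,:,::-1])
E
```

```text
clock: 4.12
eef_pos: [0.4866, 0.3742, 0.2329]
tool_rot: [0.656, 0.755, 0.008, 0.002]
ft_force: [2.1, 1.6, -1.0]
grip_width: 0.0607
grasp_force: 66.3
```

View pics/c3.png

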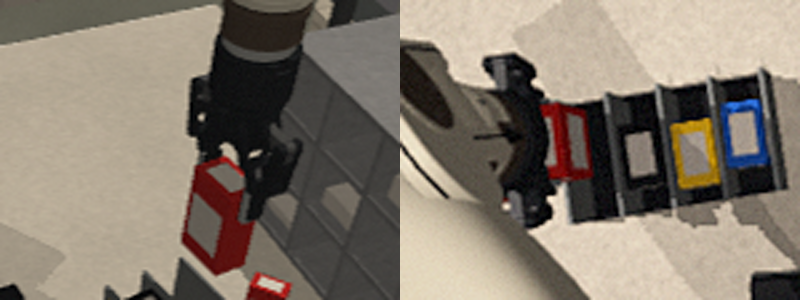

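```bash
python3 -m creep '[-0.137,-0.454,0,0,0.055,-0.137,-0.454,0,0,0.055,-0.137,-0.454,0,0,0.055,-0.137,-0.454,0,0,0.055,-0.137,-0.454,0,0,0.055,-0.137,-0.454,0,0,0.055,-0.137,-0.454,0,0,0.055,-0.137,-0.454,0,0,0.055,-0.137,-0.454,0,0,0.055,-0.137,-0.454,0,0,0.055]'; python3 -m creep '[-0.01,-0.09,0,0,0.055,-0.01,-0.09,-0.03,0,0.055,-0.01,-0.09,-0.06,0,0.055,-0.01,-0.09,-0.09,0,0.055,-0.01,-0.09,-0.09,0,0.055]'
```

```text
clock: 5.05
eef_pos: [0.3604, -0.0286, 0.2216]
tool_rot: [0.656, 0.755, -0.001, -0.001]
ft_force: [0.4, -0.9, -2.3]
grip_width: 0.0611
grasp_force: 66.3
clock: 5.47
eef_pos: [0.3462, -0.1162, 0.127]
tool_rot: [0.657, 0.754, -0.003, -0.007]
ft_force: [-2.2, 0.7, -2.6]
grip_width: 0.0612
grasp_force: 66.7
```

```bash
python3 -m creep '[0.002,0.036,0,0,0.055,0.002,0.036,-0.03,0,0.055,0.002,0.036,-0.05,0,0.055,0.002,0.036,-0.056,0,0.055,0.002,0.036,-0.056,0,0.055,0.002,0.036,-0.056,0,0.055]'
```

```text
clock: 5.97
eef_pos: [0.3551, -0.081, 0.0779]
tool_rot: [0.656, 0.755, -0.0, -0.0]
ft_force: [-0.3, -0.3, -2.4]
grip_width: 0.0607
grasp_force: 66.8
```

```bash
python3 -m creep '[0,0,-0.003,0,0.055,0,0,-0.006,0,0.055,0,0,-0.006,0,0.055]'
```

```text
clock: 6.22
eef_pos: [0.3554, -0.0814, 0.0717]
tool_rot: [0.656, 0.755, 0.0, 0.0]
ft_force: [-0.4, 0.4, -1.6]
grip_width: 0.0609
grasp_force: 66.8
```

```bash
python3 -m creep '[0,0,-0.004,0,0.055,0,0,-0.007,0,0.055,0,0,-0.008,0,0.055,0,0,-0.009,0,0.055,0,0,-0.01,0,0.055]'
```

```text
clock: 6.63
eef_pos: [0.3548, -0.0813, 0.0616]
tool_rot: [0.656, 0.755, -0.0, -0.0]
ft_force: [-4.0, 1.1, 16.2]
grip_width: 0.0614
grasp_force: 69.1
```

```bash
python3 -m creep '[0,0,0.001,0,0.085,0,0,0.001,0,0.085,0,0,0.001,0,0.085,0,0,0.03,0,0.085,0,0,0.07,0,0.085,0,0,0.11,0,0.085,0,0,0.14,-0.1,0.085,0,0,0.14,-0.2,0.085,0,0,0.14,-0.3,0.085,0,0,0.14,-0.3,0.085]'; python3 - <<'E'
from h import *
a,Ka,Ea=cam('scene'); b,Kb,Eb=cam('top')
f=lambda i,u,v,w:cv2.resize(i[v:v+w*3//4,u:u+w],(400,300),interpolation=cv2.INTER_CUBIC)
cv2.imwrite('pics/c4.png',np.hstack([f(a,130,90,180),f(b,240,215,180)])[:,:,::-1])
E
```

```text
clock: 7.47
eef_pos: [0.3555, -0.0813, 0.2022]
tool_rot: [0.762, 0.648, 0.001, 0.001]
ft_force: [-0.6, -0.5, -0.5]
grip_width: 0.0853
grasp_force: 0.0
```

View pics/c4.png

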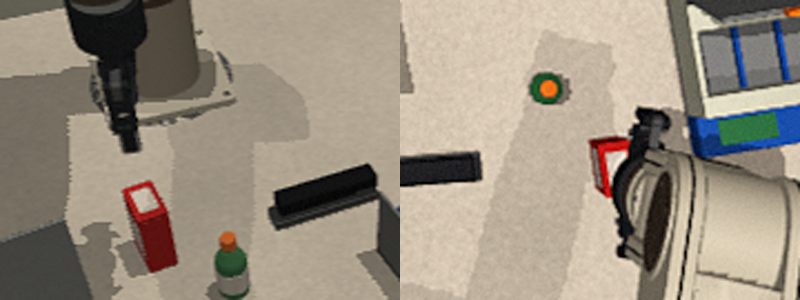

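```bash
python3 -m creep '[0,0,0.025,-0.12,0,0.02,-0.02,0.025,-0.24,0,0.04,-0.05,0.025,-0.36,0,0.06,-0.08,0.025,-0.48,0,0.08,-0.11,0.025,-0.6,0,0.1,-0.14,0.025,-0.72,0,0.12,-0.165,0.025,-0.84,0,0.1375,-0.19,0.025,-0.96,0,0.1375,-0.19,0.025,-1.08,0,0.1375,-0.19,0.025,-1.2,0]'; python3 -m creep '[0,0,0,-0.06,0,0,0,0,-0.06,0]'; python3 st.py
```

```text
clock: 8.4
eef_pos: [0.4928, -0.2726, 0.224]
tool_rot: [0.995, 0.102, -0.001, -0.001]
ft_force: [0.2, 0.0, -0.1]
grip_width: 0.0
grasp_force: 0.0
clock: 8.57
eef_pos: [0.4921, -0.2713, 0.2249]
tool_rot: [0.997, 0.076, -0.001, -0.001]
ft_force: [0.7, 0.3, -0.2]
grip_width: -0.0001
grasp_force: 0.0
8.5667 p [ 0.4921 -0.2713  0.2249] toolY [ 0.1509 -0.9886 -0.0015] ang -1.4193432526053533 F [ 0.7444  0.3299 -0.1734] -0.00011737379416798291 0.0 0.0187 j [-0.5038  0.3691  0.1664  1.3706 -0.      2.4864]
```

Now push the cover gently further open.

```bash
python3 -m creep '[0.012,0.002,0,0,0,0.02,0.003,0,0,0,0.026,0.004,0,0,0,0.032,0.005,0,0,0,0.038,0.006,0,0,0,0.044,0.0065,0,0,0,0.05,0.0075,0,0,0,0.054,0.008,0,0,0,0.054,0.008,0,0,0]'; cat > cov.py <<'E'
from h import *
from scipy.optimize import minimize_scalar
pm=[.4881,-.2714,.1476]
def T(p,X):
    c,s=np.cos(p[2]),np.sin(p[2]); return np.array([p[0]+c*X[0]-s*X[1],p[1]+s*X[0]+c*X[1],X[2]])
C={c:cam(c) for c in('scene','top')}
for c,(i,K,E) in C.items():
    for d in bot.place_of(c,'cover_lip')[:2]:
        uv=np.array(d['centre'])*S
        f=lambda q:np.hypot(*(proj(K,E,T(pm,[.075-.137*np.cos(q),0,.118+.137*np.sin(q)]))-uv))
        g=np.arange(-.1,1.8,.01); v=[f(q) for q in g]; k=np.argmin(v); print(c,uv.round(1),round(d['score'],2),'angle',g[k].round(2),'err px',round(v[k],1))
E
python3 cov.py
```

```text
clock: 9.32
eef_pos: [0.5475, -0.2629, 0.2261]
tool_rot: [0.997, 0.076, 0.0, -0.0]
ft_force: [-0.3, 0.2, -0.4]
grip_width: -0.0001
grasp_force: 0.0
scene [331.6 203.4] 0.73 angle -0.1 err px 209.6
scene [117.  212.1] 0.55 angle 1.57 err px 0.1
top [426.2 201.7] 0.57 angle 1.58 err px 1.7
top [291.7 170.4] 0.42 angle 1.79 err px 131.7
```

```bash
python3 -m creep '[-0.05,0,0,0,0.085,-0.09,0.01,0,0,0.085,-0.1,0.03,0,0,0.085,-0.1,0.03,0,0,0.085]'; cat > red.py <<'E'
from h import *
import sys
z=float(sys.argv[1])
u0,u1,v0,v1=map(int,sys.argv[2:6])
b,K,E=cam('top'); hsv=cv2.cvtColor(b,cv2.COLOR_RGB2HSV)
mk=((hsv[...,0]<6)|(hsv[...,0]>174))&(hsv[...,1]>150)&(hsv[...,2]>40)
print('bright',hsv[...,2][v0:v1,u0:u1][mk[v0:v1,u0:u1]].mean())
mk&=True
m=np.zeros_like(mk); m[v0:v1,u0:u1]=mk[v0:v1,u0:u1]
ys,xs=np.nonzero(m); print(len(xs),xs.min(),xs.max(),ys.min(),ys.max())
box=cv2.minAreaRect(np.float32(np.c_[xs,ys])); print(box)
for c in cv2.boxPoints(box): print(c,onz(K,E,c,z).round(4))
cv2.imwrite('pics/red.png',cv2.resize(b[v0:v1,u0:u1,::-1],None,fx=8,fy=8,interpolation=cv2.INTER_CUBIC))
E
python3 red.py 0.096 315 355 265 315
```

```text
clock: 9.85
eef_pos: [0.4415, -0.2304, 0.226]
tool_rot: [0.997, 0.075, -0.002, -0.002]
ft_force: [-0.5, 0.5, -0.9]
grip_width: 0.048
grasp_force: 0.0
bright 172.652
250 326 346 277 303
((336.13427734375, 289.7753601074219), (26.275882720947266, 18.1104679107666), 83.9909896850586)
[325.75345 277.65753] [ 0.3863 -0.053   0.096 ]
[343.76443 275.76166] [ 0.3909 -0.0994  0.096 ]
[346.5151 301.8932] [ 0.3247 -0.1053  0.096 ]
[328.50412 303.78906] [ 0.3202 -0.0592  0.096 ]
```

View pics/red.png

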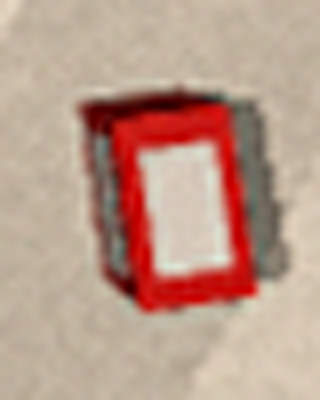

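```bash
python3 - <<'E'
from h import *
b,K,E=cam('top')
c=np.array([(112,115),(228,100),(257,292),(143,310)])/8+[315,265]-.5
w=np.array([onz(K,E,q,.096)[:2] for q in c]);print(w.round(4),w.mean(0).round(4))
d=w[0]+w[1]-w[2]-w[3];print(np.arctan2(d[1],d[0]))
E
```

```text
[[ 0.3832 -0.06  ]
 [ 0.3878 -0.0974]
 [ 0.3269 -0.1056]
 [ 0.3215 -0.0691]] [ 0.3548 -0.083 ]
0.14075443845718877
```

```bash
python3 -m creep '[-0.04,0.07,0,0,0.085,-0.07,0.12,0,0,0.085,-0.087,0.147,0,0,0.085,-0.087,0.147,0,0,0.085,-0.087,0.147,-0.04,0,0.085,-0.087,0.147,-0.07,0,0.085,-0.087,0.147,-0.07,0,0.085]'; python3 st.py
```

```text
clock: 10.53
eef_pos: [0.3567, -0.0849, 0.1526]
tool_rot: [0.997, 0.076, -0.003, -0.001]
ft_force: [-2.1, -0.3, 0.5]
grip_width: 0.0851
grasp_force: 0.0
10.5333 p [ 0.3567 -0.0849  0.1526] toolY [ 0.1521 -0.9884 -0.0027] ang -1.41806235749576 F [-2.1202 -0.2865  0.5489] 0.08514066583032735 0.0 0.0187 j [-0.2335  0.0404 -0.4467  1.0909 -0.0001  2.7553]
```

```bash
python3 -m creep '[-0.001,0.001,-0.035,0,0.085,-0.001,0.001,-0.07,0,0.085,-0.001,0.001,-0.092,0,0.085,-0.001,0.001,-0.092,0,0.085,-0.001,0.001,-0.092,0,0.03,-0.001,0.001,-0.092,0,0.03,-0.001,0.001,-0.092,0,0.03,-0.001,0.001,-0.092,0,0.03,-0.001,0.001,-0.092,0,0.03,-0.001,0.001,-0.092,0,0.03]';python3 st.py
```

```text
clock: 11.37
eef_pos: [0.3604, -0.0854, 0.0662]
tool_rot: [0.997, 0.075, 0.002, 0.0]
ft_force: [0.3, 0.8, 6.1]
grip_width: 0.0376
grasp_force: 59.1
11.3667 p [ 0.3604 -0.0854  0.0662] toolY [ 0.1502 -0.9887  0.0011] ang -1.420003038751546 F [0.2981 0.8219 6.0734] 0.03755367428442787 59.109200835227966 0.0187 j [-0.2332  0.1497 -0.5881  0.8286  0.0006  2.7576]
```

```bash
python3 -m creep '[0,0,0.02,0,0.03,0,0,0.06,0,0.03,0,0,0.1,0,0.03,0,0,0.15,0,0.03,0,0,0.17,0,0.03,0,0,0.17,0,0.03]'; python3 -m creep '[0.02,-0.03,0,0,0.03,0.045,-0.06,0,0,0.03,0.07,-0.09,0,0,0.03,0.09,-0.12,0,0,0.03,0.11,-0.15,0,0,0.03,0.125,-0.175,0,0,0.03,0.133,-0.185,0,0,0.03,0.133,-0.185,0,0,0.03,0.133,-0.185,0,0,0.03]'; python3 st.py; python3 - <<'E'
from h import *
a,Ka,Ea=cam('scene'); b,Kb,Eb=cam('top')
f=lambda i,u,v,w:cv2.resize(i[v:v+w*3//4,u:u+w],(400,300),interpolation=cv2.INTER_CUBIC)
cv2.imwrite('pics/c5.png',np.hstack([f(a,45,130,160),f(b,350,180,120)])[:,:,::-1])
E
```

```text
clock: 11.87
eef_pos: [0.3623, -0.0861, 0.2413]
tool_rot: [0.997, 0.075, 0.007, 0.002]
ft_force: [0.6, -0.7, -1.9]
grip_width: 0.0373
grasp_force: 61.2
clock: 12.62
eef_pos: [0.4908, -0.2702, 0.233]
tool_rot: [0.997, 0.075, -0.001, -0.001]
ft_force: [0.4, 0.9, -1.9]
grip_width: 0.0373
grasp_force: 61.5
12.6167 p [ 0.4908 -0.2702  0.233 ] toolY [ 0.1494 -0.9888 -0.0019] ang -1.4208517102016582 F [ 0.3706  0.8965 -1.9039] 0.03730892835713001 61.472060680389404 0.0187 j [-0.5034  0.363   0.1786  1.3891  0.0003  2.4883]
```

View pics/c5.png

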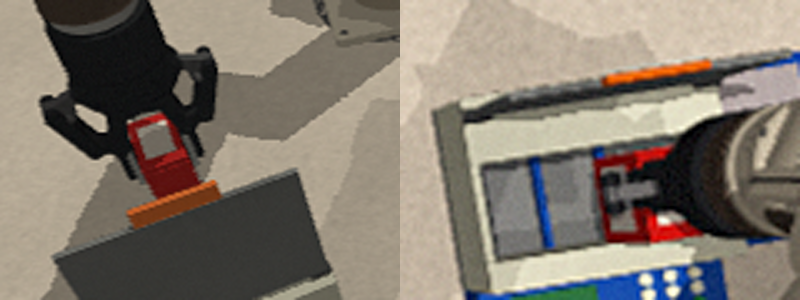

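```bash
cat > chk.py <<'E'
from h import *
pm=[.4881,-.2714,.1476]
def T(p,X):
    c,s=np.cos(p[2]),np.sin(p[2]); return np.array([p[0]+c*X[0]-s*X[1],p[1]+s*X[0]+c*X[1],X[2]])
def inv(w):
    d=np.array(w[:2])-pm[:2];c,s=np.cos(pm[2]),np.sin(pm[2]);return np.array([c*d[0]+s*d[1],-s*d[0]+c*d[1]])*1000
a,Ka,Ea=cam('scene'); b,Kb,Eb=cam('top')
zt=bot.get_obs()['eef_pos'][2]-.0662+.096
print('tcp m',inv(bot.get_obs()['eef_pos']))
for p in [(157,138),(128,125),(163,112),(188,147),(145,167)]:
    print('scene',p,inv(onz(Ka,Ea,(45+p[0]/2.5-.3,130+p[1]/2.5-.3),zt)).round(1))
for p in [(597,157),(607,240)]:
    uv=(350+(p[0]-400)/3.333-.3,180+p[1]/3.333-.3);print('top',inv(onz(Kb,Eb,uv,zt)).round(1),'bottom',inv(onz(Kb,Eb,uv,zt-.096)).round(1))
# crops
def tc(X): 
    u=proj(Kb,Eb,T(pm,np.array(X)/1000)); return ((u+.3-[350,180])*3.333+[400,0]).round(0)
for X in [(38,94,112),(-38,94,112),(-38,94,12),(38,24,26),(-38,24,26),(-38,24,12),(-62,100,112),(90,100,112)]: print(X,tc(X))
ov=cv2.resize(b[180:270,350:470,::-1],(800,600),interpolation=cv2.INTER_CUBIC)
for X in [(38,94,112),(-38,94,112),(38,24,26),(-38,24,26),(-62,100,112),(90,100,112),(-38,94,12)]:
    u=(tc(X)-[400,0])*2; cv2.circle(ov,tuple(int(q) for q in u),3,(255,0,255),-1)
cv2.imwrite('pics/ov.png',ov)
E
python3 chk.py
```

```text
tcp m [3.00640337 1.86528402]
scene (157, 138) [-0.4  1.1]
scene (128, 125) [-27.5 -17. ]
scene (163, 112) [-29.4  12.8]
scene (188, 147) [22.3 21.5]
scene (145, 167) [ 28.4 -15.1]
top [27.1 48. ] bottom [27.4 18.8]
top [-28.3  51. ] bottom [-33.2  22.1]
(38, 94, 112) [477. 162.]
(-38, 94, 112) [493. 260.]
(-38, 94, 12) [465. 258.]
(38, 24, 26) [537. 154.]
(-38, 24, 26) [553. 245.]
(-38, 24, 12) [548. 245.]
(-62, 100, 112) [491. 293.]
(90, 100, 112) [457.  96.]
```

View pics/ov.png

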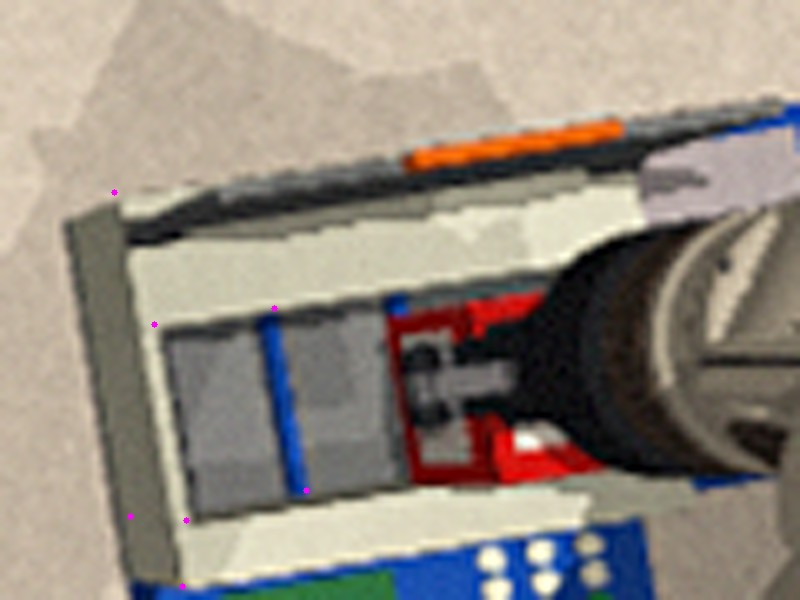

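```bash
cat > fit2.py <<'E'
import io,contextlib
with contextlib.redirect_stdout(io.StringIO()):
    from fit import *
g=lambda p:((p[0]+.5)/6.667-.5+350,(p[1]+.5)/6.667-.5+180)
ex=[('t',g((182,589)),(-62,100,112)),('t',g((122,193)),(90,100,112)),('t',g((193,521)),(-38,94,112)),('t',g((162,328)),(38,94,112)),('t',g((305,490)),(-38,24,26)),('t',g((282,318)),(38,24,26))]
h=lambda c:[(a,(u[0]-.4,u[1]-.4),X) for a,u,X in c]
m2=[q for q in m if q[2] not in((90,100,112),(-62,100,112)) or q[0]=='s']
p=fit(h(m2)+ex,pm,'all'); p=fit([q for q in h(m2) if q[0]=='t']+ex,pm,'top'); fit(ex,pm,'ex')
E
python3 fit2.py
```

```text
all [ 0.4878 -0.272   0.1507] 
 [[1.3, 0.9], [1.8, 0.4], [1.2, -1.5], [1.0, 0.8], [0.7, 0.8], [1.4, 0.2], [1.3, 0.5], [-1.1, -2.9], [0.4, -0.2], [-0.8, 0.3], [-0.5, 0.3], [-1.0, -0.3], [0.5, 0.4], [-0.9, -1.3]]
top [ 0.4881 -0.2711  0.1508] 
 [[1.0, 0.8], [1.5, 0.3], [0.9, -1.6], [0.7, 0.7], [0.1, -0.3], [-1.1, 0.2], [-0.9, 0.2], [-1.4, -0.4], [0.2, 0.3], [-1.2, -1.4]]
ex [ 0.4859 -0.2731  0.1302] 
 [[0.2, -0.1], [0.2, 0.1], [-0.5, 0.3], [-0.4, -0.4], [0.7, 0.9], [-0.2, -0.8]]
```

```bash
python3 -m creep '[0,-0.0015,-0.02,-0.005,0.03,0,-0.0015,-0.035,-0.005,0.03,0,-0.0015,-0.045,-0.005,0.03,0,-0.0015,-0.045,-0.005,0.03,0,-0.0015,-0.045,-0.005,0.03,0,-0.0015,-0.045,-0.005,0.03]'; python3 - <<'E'
from h import *
a,Ka,Ea=cam('scene'); b,Kb,Eb=cam('top')
f=lambda i,u,v,w:cv2.resize(i[v:v+w*3//4,u:u+w],(400,300),interpolation=cv2.INTER_CUBIC)
cv2.imwrite('pics/c6.png',np.hstack([f(a,65,160,100),f(b,370,205,80)])[:,:,::-1])
E
```

```text
clock: 13.42
eef_pos: [0.4919, -0.2718, 0.1903]
tool_rot: [0.997, 0.073, 0.001, 0.0]
ft_force: [0.3, -0.1, -1.7]
grip_width: 0.0374
grasp_force: 61.4
```

View pics/c6.png

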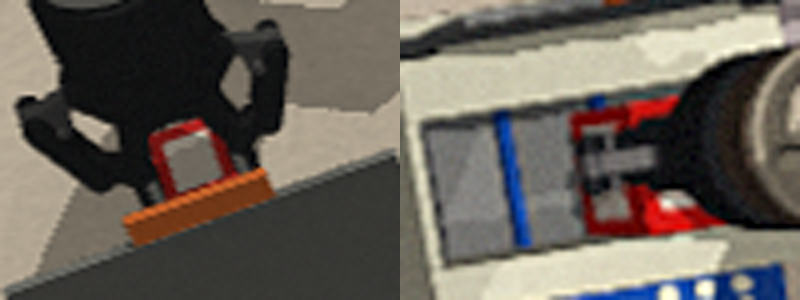

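```bash
python3 - <<'E'
from h import *
b,K,E=cam('top')
m=np.array([.487,-.2722]);s=.143
def inv(w):
    d=np.array(w[:2])-m;return (np.array([np.cos(s)*d[0]+np.sin(s)*d[1],-np.sin(s)*d[0]+np.cos(s)*d[1]])*1000).round(1)
g=lambda p:((p[0]-400+.5)/5-.5+370,(p[1]+.5)/5-.5+205)
for n,p,z in [('cart back',(572,115),.124),('cart front',(589,234),.124),('rib back',(511,112),.026),('rib front',(531,246),.026),('wall back',(425,120),.112),('wall front',(445,264),.112)]: print(n,inv(onz(K,E,g(p),z)))
E
```

```text
cart back [28.6 18.5]
cart front [-31.9  20.1]
rib back [35.6 22.7]
rib front [-38.2  24.1]
wall back [37.2 90. ]
wall front [-36.6  92. ]
```

```bash
python3 -m creep '[0.002,-0.0005,0,0,0.03,0.002,-0.0005,-0.015,0,0.03,0.002,-0.0005,-0.03,0,0.03,0.002,-0.0005,-0.045,0,0.03,0.002,-0.0005,-0.06,0,0.03,0.002,-0.0005,-0.075,0,0.03,0.002,-0.0005,-0.085,0,0.03,0.002,-0.0005,-0.085,0,0.03,0.002,-0.0005,-0.085,0,0.03]'
```

```text
clock: 14.32
eef_pos: [0.4933, -0.2721, 0.1041]
tool_rot: [0.997, 0.073, -0.0, -0.0]
ft_force: [0.9, -0.4, -2.1]
grip_width: 0.0371
grasp_force: 61.5
```

```bash
python3 -m creep '[0,0,-0.005,0,0.03,0,0,-0.01,0,0.03,0,0,-0.015,0,0.03,0,0,-0.018,0,0.03,0,0,-0.021,0,0.03,0,0,-0.022,0,0.03,0,0,-0.022,0,0.03]'
```

```text
clock: 14.9
eef_pos: [0.4932, -0.2721, 0.0819]
tool_rot: [0.997, 0.073, -0.0, -0.0]
ft_force: [-0.8, 0.3, -2.6]
grip_width: 0.0371
grasp_force: 61.5
```

```bash
python3 -m creep '[0,0,-0.002,0,0.03,0,0,-0.003,0,0.03,0,0,-0.004,0,0.03,0,0,-0.004,0,0.03]'
```

```text
clock: 15.23
eef_pos: [0.4935, -0.2722, 0.0784]
tool_rot: [0.997, 0.073, 0.0, 0.0]
ft_force: [-0.1, 0.8, -3.0]
grip_width: 0.0368
grasp_force: 61.4
```

```bash
python3 -m creep '[0,0,-0.001,0,0.03,0,0,-0.002,0,0.03,0,0,-0.003,0,0.03,0,0,-0.003,0,0.03]'
```

```text
clock: 15.57
eef_pos: [0.4937, -0.2722, 0.0782]
tool_rot: [0.997, 0.073, 0.001, 0.0]
ft_force: [-5.1, 3.2, 13.1]
grip_width: 0.0375
grasp_force: 63.5
```

```bash
python3 -m creep '[0,0,0.002,0,0.06,0,0,0.002,0,0.085,0,0,0.002,0,0.085,0,0,0.002,0,0.085,0,0,0.03,0,0.085,0,0,0.07,0,0.085,0,0,0.11,0,0.085,0,0,0.15,0,0.085,0,0,0.19,0,0.085,0,0,0.22,0,0.085]'; python3 -m creep '[-0.06,0,0,0,0,-0.1,0,0.02,0,0,-0.1,0,0.02,0,0]'; python3 cov.py;  python3 - <<'E'
from h import *
b,Kb,Eb=cam('top')
f=lambda i,u,v,w:cv2.resize(i[v:v+w*3//4,u:u+w],(600,450),interpolation=cv2.INTER_CUBIC)
cv2.imwrite('pics/c7.png',f(b,360,190,110)[:,:,::-1])
E
```

```text
clock: 16.4
eef_pos: [0.4939, -0.2724, 0.2989]
tool_rot: [0.997, 0.073, 0.001, 0.001]
ft_force: [0.3, -0.1, 0.9]
grip_width: 0.0847
grasp_force: 0.0
clock: 16.65
eef_pos: [0.3909, -0.2721, 0.3166]
tool_rot: [0.997, 0.072, -0.0, 0.0]
ft_force: [-0.2, 0.6, 0.4]
grip_width: 0.0509
grasp_force: 0.0
scene [115.2 210.1] 0.81 angle 1.52 err px 1.1
top [426.  200.3] 0.85 angle 1.61 err px 1.7
```

View pics/c7.png

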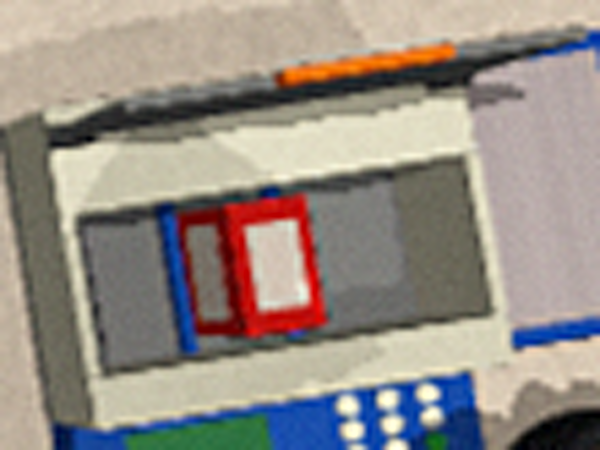

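```bash
python3 -m creep '[0.04,0.003,0,0,0,0.08,0.006,0,0,0,0.12,0.009,0,0,0,0.16,0.012,0,0,0,0.2,0.015,0,0,0,0.207,0.016,0,0,0,0.207,0.016,0,0,0,0.207,0.016,0,0,0]'; python3 -m creep '[0,0,-0.03,0,0,0,0,-0.06,0,0,0,0,-0.085,0,0,0,0,-0.085,0,0,0,0,-0.085,0,0]'
```

```text
clock: 17.57
eef_pos: [0.6014, -0.2554, 0.3123]
tool_rot: [0.997, 0.074, -0.002, -0.001]
ft_force: [1.3, 0.1, 0.1]
grip_width: 0.0
grasp_force: 0.0
clock: 17.98
eef_pos: [0.5986, -0.256, 0.23]
tool_rot: [0.997, 0.072, -0.001, -0.001]
ft_force: [-0.0, 0.3, 0.1]
grip_width: 0.0001
grasp_force: 0.0
```

```bash
python3 -m creep '[-0.008,-0.0011,0,0,0,-0.016,-0.0023,0.002,0,0,-0.023,-0.0033,0.003,0,0,-0.03,-0.0043,0.003,0,0,-0.037,-0.0053,0.002,0,0,-0.044,-0.0063,0.002,0,0,-0.051,-0.0073,0,0,0,-0.058,-0.0083,-0.002,0,0,-0.065,-0.0093,-0.004,0,0,-0.065,-0.0093,-0.004,0,0]'; python3 cov.py
```

```text
clock: 18.82
eef_pos: [0.5334, -0.2655, 0.2256]
tool_rot: [0.997, 0.072, -0.001, -0.0]
ft_force: [0.8, 0.0, -0.5]
grip_width: -0.0
grasp_force: 0.0
scene [109.4 201.3] 0.69 angle 1.24 err px 3.7
top [427.8 224.1] 0.87 angle 1.21 err px 0.6
```

```bash
python3 -m creep '[-0.007,-0.001,-0.003,0,0,-0.014,-0.002,-0.006,0,0,-0.02,-0.0029,-0.0095,0,0,-0.0265,-0.0038,-0.014,0,0,-0.0325,-0.0047,-0.0185,0,0,-0.0385,-0.0055,-0.0235,0,0,-0.044,-0.0063,-0.029,0,0,-0.049,-0.007,-0.0345,0,0,-0.0535,-0.0077,-0.0405,0,0,-0.0535,-0.0077,-0.0405,0,0]'; python3 cov.py
```

```text
clock: 19.85
eef_pos: [0.4801, -0.2728, 0.1841]
tool_rot: [0.997, 0.072, -0.001, -0.001]
ft_force: [0.7, 0.4, -0.2]
grip_width: -0.0002
grasp_force: 0.0
scene [111.1 197.3] 0.91 angle 1.1 err px 1.0
scene [330.8 200. ] 0.18 angle -0.1 err px 209.0
top [426.2 250.8] 0.58 angle 0.65 err px 0.9
```

```bash
python3 -m creep '[-0.003,-0.0004,-0.005,0,0,-0.006,-0.0009,-0.01,0,0,-0.009,-0.0013,-0.015,0,0,-0.0115,-0.0016,-0.02,0,0,-0.0135,-0.0019,-0.025,0,0,-0.015,-0.0021,-0.03,0,0,-0.0165,-0.0024,-0.035,0,0,-0.018,-0.0026,-0.039,0,0,-0.018,-0.0026,-0.039,0,0]'; python3 cov.py
```

```text
clock: 20.8
eef_pos: [0.4631, -0.2754, 0.1456]
tool_rot: [0.997, 0.073, -0.001, -0.001]
ft_force: [0.2, -0.1, 0.1]
grip_width: 0.0001
grasp_force: 0.0
scene [116.6 205.1] 0.77 angle 0.2 err px 1.0
top [420.9 258.4] 0.88 angle 0.34 err px 0.9
```

```bash
python3 -m creep '[-0.001,0,-0.0035,0,0,-0.002,0,-0.007,0,0,-0.002,0,-0.0105,0,0,-0.003,0,-0.014,0,0,-0.003,0,-0.017,0,0,-0.003,0,-0.019,0,0,-0.003,0,-0.021,0,0,-0.003,0,-0.021,0,0]'; python3 cov.py
```

```text
clock: 21.67
eef_pos: [0.4606, -0.2755, 0.1252]
tool_rot: [0.997, 0.073, -0.0, -0.0]
ft_force: [-0.5, -0.3, -0.5]
grip_width: 0.0
grasp_force: 0.0
scene [117.5 209.2] 0.72 angle 1.52 err px 1.4
scene [355.9 269.8] 0.59 angle 1.79 err px 239.2
top [415.8 260.1] 0.6 angle -0.05 err px 1.4
```

```bash
python3 -m creep '[0,0,-0.001,0,0,0,0,-0.002,0,0,0,0,-0.003,0,0,0,0,-0.004,0,0,0,0,-0.005,0,0,0,0,-0.005,0,0]'
```

```text
clock: 22.37
eef_pos: [0.461, -0.2759, 0.122]
tool_rot: [0.997, 0.073, 0.0, 0.0]
ft_force: [-1.9, 1.1, 7.2]
grip_width: -0.0003
grasp_force: 3.7
```

```bash
python3 -m creep '[0,0,-0.001,0,0,0,0,-0.002,0,0,0,0,-0.002,0,0,0,0,-0.002,0,0]'; python3 -m creep '[0,0,0.01,0,0,0,0,0.04,0,0,-0.04,0,0.08,0,0,-0.08,0.03,0.12,0,0,-0.1,0.07,0.12,0,0,-0.1,0.11,0.12,0,0,-0.1,0.14,0.12,0,0,-0.1,0.17,0.12,0,0,-0.1,0.17,0.12,0,0]'; python3 cov.py; python3 - <<'E'
from h import *
a,_,_=cam('scene'); b,_,_=cam('top')
f=lambda i,u,v,w:cv2.resize(i[v:v+w*3//4,u:u+w],(400,300),interpolation=cv2.INTER_CUBIC)
cv2.imwrite('pics/c8.png',np.vstack([np.hstack([f(a,40,190,160),f(b,350,185,140)]),np.hstack([cv2.resize(a,(400,300)),cv2.resize(b,(400,300))])])[:,:,::-1])
E
```

```text
clock: 22.7
eef_pos: [0.4611, -0.2759, 0.1218]
tool_rot: [0.997, 0.073, 0.001, 0.001]
ft_force: [-5.6, 3.5, 16.9]
grip_width: 0.0
grasp_force: 8.6
clock: 23.45
eef_pos: [0.3599, -0.1002, 0.2396]
tool_rot: [0.997, 0.077, 0.001, -0.001]
ft_force: [0.1, -0.8, -0.0]
grip_width: -0.0004
grasp_force: 0.0
scene [118.3 211.8] 0.78 angle 1.57 err px 1.3
top [416.6 260.5] 0.88 angle 0.01 err px 1.1
```

View pics/c8.png

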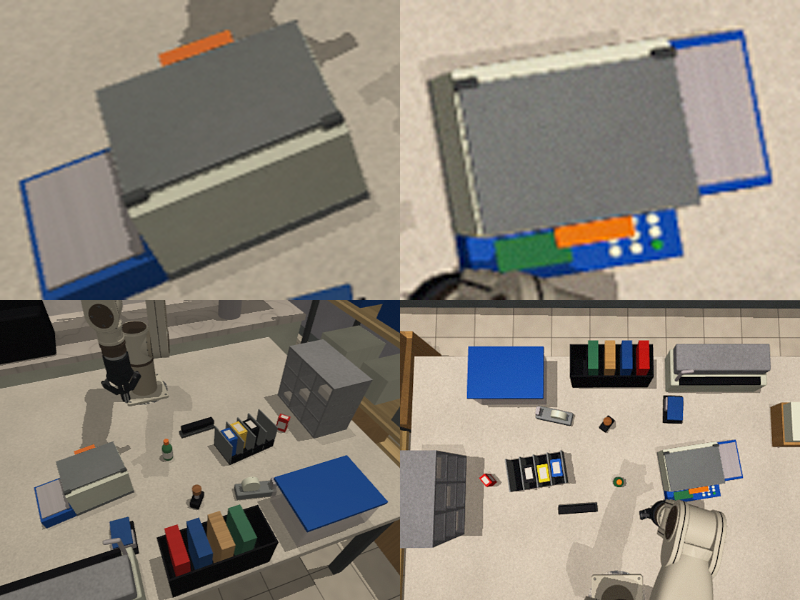

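The cover lies flat and closed (its tab is at top-view pixel 416,260). The other cartridges and bystanders haven't moved, and the arm is clear.

```bash
python3 -c "
from workcell import bot
print(bot.job_done())"
```

```text
the job is handed in; nothing more can be done
None
```

The red cartridge stands upright on the bay floor between the ribs, the grey cover is fully closed, nothing else looks moved, and the job was handed in at about 23.5 s; I swung the cover slightly further open first for clearance.

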